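Recalibrate a dial thermometer in a locking clamp

TASK

Recalibrate the dial thermometer standing in the ice-point tumbler. Close the hemostat on the nut under the dial by its finger rings until the second ratchet tooth snaps in, so that it holds the nut by itself, and then turn the dial until the wedge-shaped ice-point mark lies exactly under the pointer. At last press the moving ring straight down, out of line with the other, so that the ratchet lets go and the clamp springs open; go gently, force neither the handles nor the dial, leave the thermometer standing in its hole and everything else where it is.

Things in the scene. Friction and masses are not known exactly. Their poses are not given: they have to be found in the camera images.
- stand: Fixed clamp stand: grey base plate 150 x 100 mm, post, and on it a steel hemostat (scissor clamp) held level by one half, mid-plane 133 mm up. Origin: on the table below the clamp's pivot; x runs level along the jaws (8 mm high, 58 mm long; finger rings are on the -x side), y points to the fixed ring's side, z up. A tumbler 75 mm wide, lid 125 mm up, stands under the jaws, its hole 44 mm from the pivot
- ring_a (a point): Centre of the fixed finger ring: 110 mm behind the pivot, 17 mm to the stand's +y side, 133 mm up. Both rings are of round 5.6 mm steel bar, 22 mm outside, lying level. This half of the clamp is rigid with the post
- ring_b (a point): Centre of the moving finger ring, same height, on the stand's -y side, 110 mm from the pivot. It starts open, 48 mm from ring_a, held by a light leaf spring (1 to 2 N). Pushing it towards ring_a (stand +y) closes the clamp: after about 14 mm the jaws pinch the nut and from there the shanks spring. A push or squeeze of over 25 N on it bends the clamp
- ratchet (a point): The pawl on the moving handle, 80 mm behind the pivot, under the two-toothed arm of the fixed half. At each tooth the push on ring_b rises, then drops by 2 to 5 N as the pawl snaps in: at 4 to 9 N, rings 32 to 35 mm apart, then at 10 to 17 N, 26 to 28 mm (differs each time: feel for it, then push 2 mm on, as it may hang on the crest). At 22 mm: hard stop. Let go, they rest 30 to 34 mm apart on tooth 1, 25 to 28 on tooth 2
- clamp_jaw: Moving half of the clamp (jaw and handle); origin on the pivot, 133 mm up. On the first tooth the nut still slips, on the second it is held firmly (about 20 N). To release, press the moving ring out of the clamp's plane, straight down: at 1 to 4 mm and 2 to 10 N the teeth part and the handle springs open by itself; at 5 mm it meets a hard stop
- thermometer: Dial stem thermometer: 4 mm stem, 108 mm long, hanging in the lid's hole with 1 mm play; 16 mm collar lying on the lid; brass hex nut 11 mm across flats, 2 to 14 mm above the lid. Stem, nut and the black pointer (seen through the top) are one piece that spins freely in the hole unless the nut is clamped. Origin: on its axis at lid height; x: where the pointer points; z up
- dial_centre (a point): Centre of the round steel dial case, 45 mm diameter, 12 mm high (143 to 155 mm above the table), white face with black marks; 6 mm of air between it and the jaws below. It turns on the nut with a stiff friction of 0.12 N m; grip it across the rim from above. It bears a total of 60 N from the fingers (both pads added)
- dial (a joint): Turn of the dial case relative to nut and pointer, rad: 0 when the black wedge mark on the scale (ice point) lies under the pointer, positive when the mark lies counter-clockwise of the pointer seen from above: turn the dial clockwise by this much. Starts between 0.4 and 0.95, range -1.5 to 1.5
- syringe: Feeding syringe lying on the table, 29 mm thick, 180 mm long, origin under the middle of its barrel: a bystander
- vitamin_jar: White jar 56 mm wide, 75 mm high, origin under its centre: a bystander
- tub: Cream-coloured tub 150 mm wide, 65 mm high, origin under its centre: a bystander
- shears: Kitchen shears with black handles lying on the white cutting board, about 180 mm long, origin near their pivot: a bystander
Things that resemble listed ones, but are neither listed nor needed, are in the scene too. Of the things like the thermometer, leave any that is pink or purple; of the rest the larger one is meant.

How it is judged:
On the way, in this order (a step that is already met when the one before it is completed fails the run):
1. the clamp is locked on the nut on its second tooth and holds it by itself, let go of (contact force between clamp_jaw and thermometer above 13 N and contact force between the fingers and stand below 0.5 N and contact force between the fingers and thermometer below 0.5 N and value of joint dial above 0.2 rad), for 0.3 s.
2. the ice-point mark has been turned under the pointer, the nut still held by the locked clamp, the dial let go of (contact force between clamp_jaw and thermometer above 13 N and contact force between the fingers and thermometer below 0.5 N and value of joint dial between -0.07 and 0.07 rad), for 0.3 s.
At the end, for the whole second after the job is handed in: The ice-point mark lies under the pointer within 0.07 rad (4 degrees); the clamp is unlocked and sprung open (ring centres more than 40 mm apart) and no longer presses on the nut; the thermometer stands upright in its hole, not lifted or pulled more than 6 mm; nothing is touched (value of joint dial between -0.07 and 0.07 rad and contact force between clamp_jaw and thermometer below 1 N and distance between ring_a and ring_b above 0.04 m and velocity of joint dial below 0.05 rad/s and distance of thermometer from where it was at the start of the episode below 0.006 m and angle between thermometer's own z axis and vertical below 0.08 rad and contact force between the fingers and stand below 0.5 N and contact force between the fingers and thermometer below 0.5 N).
It fails at once if the clamp's moving half is forced: more than 25 N from the fingers (contact force between the fingers and clamp_jaw above 25 N).
It fails at once if the dial is squeezed or pushed with more than 60 N in all (contact force between the fingers and thermometer above 60 N).
It fails at once if the syringe, jar, tub or shears nearby are pushed away by more than 20 mm (distance of any of syringe, vitamin_jar, tub, shears from where it was at the start of the episode above 0.02 m).
It also fails if it takes over 72 s, if anything falls off the work surface, if the arm or the gripper's body presses on something with over 40 N, if the wrist force passes 120 N, or if a joint passes its speed limit or range.

ROBOT

A 6-joint arm with a two-finger parallel gripper is mounted at the origin on the work surface. World frame = base frame: x ahead of the robot, y to its left, z up, the work surface at z = 0. Lengths are in m, angles in rad, forces in N, time in s.
With the tool pointing down it reaches from about 0.35 to 0.975 m from the base axis. Payload 4.9 kg.
Tool frame: the origin (TCP) lies at the very end of the fingers, on their centre line; the grasp point (between the pads) lies 19 mm behind it; z points along the fingers, y is the line along which they close (so a half turn about z gives the same grasp; the last joint's range is limited). The gripper opens to 85 mm and grips with 20 to 120 N. Pads are 22 mm wide; open, the fingers measure 114 mm over their backs; the gripper's body (76 mm by 85 mm) begins 54 mm behind the grasp point. The pads swing forward as they close: fully open they stand 13 mm farther back than shut.
Start: joints at [-0.119, 0.053, 1.613, -0, 1.476, -0.119], TCP at [0.625, 0, 0.231] pointing down, gripper open.
Joint ranges: [-3.01, 3.01], [-1.01, 2.22], [0.06, 2.58], [-1.02, 4.17], [0.09, 2.62], [-3.14, 3.14]. Speed limits (rad/s): [2.57, 2.57, 3.14, 3.14, 3.14, 3.14].

INTERFACE

Orientations are given as a rotation vector (axis times angle).
In Python, from station import ctrl, imaging gives the robot as it stands.
- The arm moves only by the tool play_rows, never from a script. Its argument "series" is a list of rows, each a list of 3 entries, a list of its own where there are three numbers: the opening, from 0 (shut) to 1 (fully open), then the shift along the tool's x, y, z each as a share of 0.05 m, from -1 to 1, then the turn, a rotation vector about the tool's x, y, z each as a share of 8 degrees, from -1 to 1. In form: [[grip, [dx, dy, dz], [ax, ay, az]], ...]. A call has 1 to 8 rows; each row shifts and turns the commanded pose from where the row before left it, along the tool's axes as they then stand; what a row does not reach is not made up. A row lasts 1/8 s, in which the tool goes at most 62.5 mm and 10.7 degrees, less where a joint would pass 70% of its speed; a pose out of reach is approached as far as the arm can. A call with a number of a shift or a turn outside -1 to 1 is refused whole. A call with a gripper value outside its range is refused whole. The fingers move at their own pace and stop on an object; "force" is the grip in N (left out, the last holds). Time passes only in rows, so rows that do not move let the fingers close. It gives the time, the measured TCP pose, the force, the opening and the grip force at its end, in the units of the state.
- ctrl.get_obs(): the state, without advancing time (a new reading comes with each control period).
- imaging.get_image(name): name is "scene" or "side" or "wrist"; returns a dict with "color" (384x512x3 uint8, blue, green, red), "fx", "fy", "cx", "cy" (pixels), "extrinsics" (4x4, takes a point from world to camera coordinates); the wrist camera has in their place "hand_eye" (4x4, takes a point from camera to tool coordinates, whose origin is the TCP and whose axes are the flange's). Camera axes: x right, y down, z forward; pixel columns grow to the right and rows downward; lengths in m; the calibration is good to about 2 mm. The wrist camera is an equidistant fisheye: a pixel r from the principal point sees the ray r / f radians off the axis. A picture is of the moment at which its call begins: read the wrist's pose just before it. There is no depth.
- ctrl.finish_job(): hands the job in; it is judged then, once.
The state is a dict: "t": time; "q": joint angles; "dq": joint speeds; "effort": joint torques, N m; "tool_pos": TCP position; "tool_rot": TCP orientation; "contact_force": force on the tool from outside, world axes, zero at the start; "wrist_torque": the same for the moment, N m; "opening": finger opening in m; "grip_force": force on a finger pad.
Only numpy, scipy, OpenCV 4.12 (cv2) and the standard library are available. Lean on these libraries where they do the work, as an engineer would, in place of code of your own. Each camera call takes 0.05 s, during which the arm holds its last target. There are 200 camera calls.

## Working session

There is one attempt and no reset: what is moved stays moved. The work goes in short steps, Python scripts to look and compute and a tool call to move; the robot and the scene stay as the last step left them, time stands still between calls to the robot, and variables do not carry over. Pictures are saved under pics/ and viewed, at most 10 in all, crops included, and the job is handed in when it is done.

Besides the shell and the picture viewer there is one more tool, called after "Call:" by a JSON object that holds its "name" and its "arguments", one argument or row to a line. play_rows: Moves the arm, as the interface text tells. Shift numbers are shares of 0.05 m and turn numbers shares of 8 degrees, none past 1 either way. Its arguments: {"type":"object","properties":{"series":{"type":"array"},"force":{"type":"number"}},"required":["series"]}

```bash
mkdir -p pics; ls; python3 - <<'E'
from station import ctrl, imaging
import cv2,numpy as np
o=ctrl.get_obs();print({k:np.round(v,3).tolist() for k,v in o.items()})
a=[]
for n in("scene","side","wrist"):
    d=imaging.get_image(n);np.savez('pics/%s0.npz'%n,**d);cv2.imwrite('pics/%s0.png'%n,d["color"])
    print(n,d["fx"],d["cx"],d["cy"],np.round(d.get("extrinsics",d.get("hand_eye")),3).tolist())
E
```

```text
pics
{'t': 0.0, 'q': [-0.119, 0.053, 1.614, -0.0, 1.476, -0.119], 'dq': [0.001, -0.001, -0.001, -0.001, 0.0, -0.001], 'effort': [0.0, -39.367, -37.018, -0.0, 0.007, -0.0], 'tool_pos': [0.624, 0.0, 0.23], 'tool_rot': [-2.22, -2.22, 0.002], 'contact_force': [-0.217, 1.031, 0.457], 'wrist_torque': [-0.014, -0.02, -0.043], 'grip_force': 0.0, 'opening': 0.086}
scene 372.01431768236563 253.92965163294053 194.81976910065205 [[0.11, 0.994, 0.018, -0.019], [0.557, -0.046, -0.829, -0.19], [-0.823, 0.101, -0.559, 1.758], [0.0, 0.0, 0.0, 1.0]]
side 491.76736328310506 247.69137099738057 191.088175412192 [[-0.968, -0.252, 0.015, 0.517], [-0.2, 0.729, -0.654, 0.211], [0.154, -0.636, -0.756, 1.359], [0.0, 0.0, 0.0, 1.0]]
wrist 297.3186396354542 254.73572789358417 192.04083819159825 [[-0.0, -0.963, -0.269, 0.068], [1.0, 0.0, -0.001, -0.001], [0.001, -0.269, 0.963, -0.143], [0.0, 0.0, 0.0, 1.0]]
```

View pics/scene0.png

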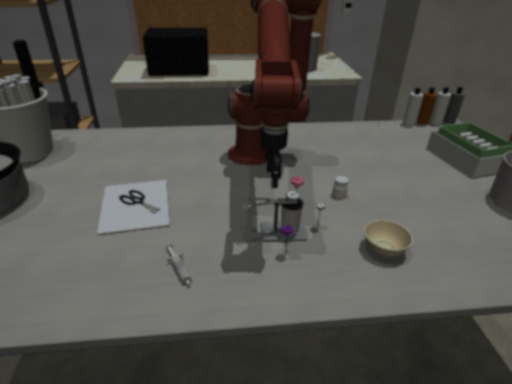

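View pics/side0.png

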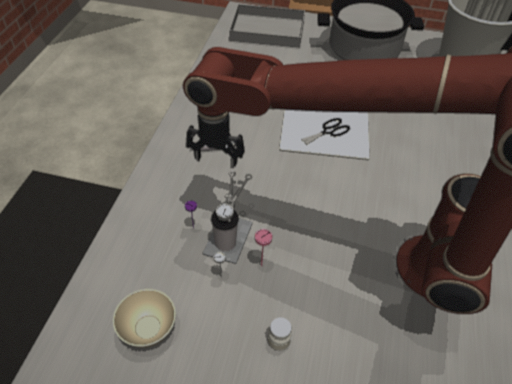

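View pics/wrist0.png

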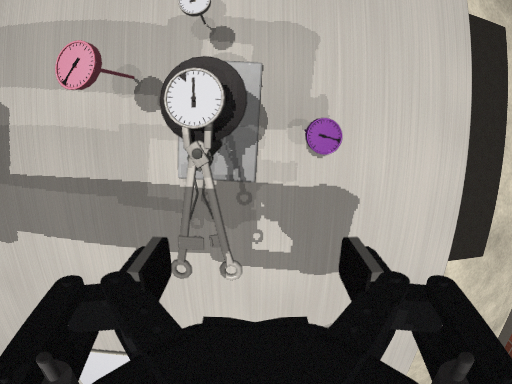

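The wrist view shows the white dial at (194,98), with its pointer up and the wedge mark a little counter-clockwise. The pivot is at (197,153), fixed ring_a at (181,269) and moving ring_b at (231,269). The side view shows the dial near (225,212) and the scene view near (293,196). The pink and purple thermometers and the smaller white one are decoys.

```bash
cat > h.py <<'E'
from station import ctrl, imaging
import cv2,numpy as np
from scipy.spatial.transform import Rotation as R
def T(o):
    M=np.eye(4);M[:3,:3]=R.from_rotvec(o["tool_rot"]).as_matrix();M[:3,3]=o["tool_pos"];return M
def snap(n,name):
    o=ctrl.get_obs();d=imaging.get_image(n);d['W']=T(o)@d['hand_eye'] if n=='wrist' else np.linalg.inv(d['extrinsics'])
    d['fish']=n=='wrist';np.savez('pics/%s.npz'%name,**d);cv2.imwrite('pics/%s.png'%name,d['color']);return d
def ray(d,u,v):
    x=np.array([(u-d['cx'])/d['fx'],(v-d['cy'])/d['fy']])
    if d['fish']:
        r=np.hypot(*x);x=x/r*np.sin(r);c=np.array([*x,np.cos(r)])
    else: c=np.array([*x,1.])
    c=d['W'][:3,:3]@c;return d['W'][:3,3],c/np.linalg.norm(c)
def atz(d,u,v,z):
    p,c=ray(d,u,v);return p+c*(z-p[2])/c[2]
def tri(*rs):
    A=np.zeros((3,3));b=np.zeros(3)
    for p,c in rs:
        P=np.eye(3)-np.outer(c,c);A+=P;b+=P@p
    X=np.linalg.solve(A,b);return X,[float(np.linalg.norm(np.cross(X-p,c))) for p,c in rs]
def st():
    o=ctrl.get_obs();print({k:np.round(o[k],4).tolist() for k in('t','tool_pos','tool_rot','contact_force','opening','grip_force')})
E
python3 - <<'E'
from h import *
o=ctrl.get_obs()
D={}
for n in("scene","side","wrist"):
    d=dict(np.load('pics/%s0.npz'%n));d['fish']=n=='wrist'
    d['W']=T(o)@d['hand_eye'] if n=='wrist' else np.linalg.inv(d['extrinsics']);D[n]=d
print('dial',tri(ray(D['wrist'],194,98),ray(D['side'],225,212),ray(D['scene'],293,196)))
print('dial z.155',atz(D['wrist'],194,98,.155))
for n,u,v in(('a',181,269),('b',231,269),('piv',197,153)):print(n,atz(D['wrist'],u,v,.133))
print(R.from_rotvec(o['tool_rot']).as_matrix().round(3))
E
```

```text
dial (array([0.57785226, 0.07958638, 0.1504796 ]), [0.0006386339032842181, 0.0010409666333916073, 0.0010420725822353955])
dial z.155 [0.57929859 0.07896738 0.155     ]
a [ 0.55379506 -0.07434212  0.133     ]
b [ 0.60165768 -0.07272433  0.133     ]
piv [0.57616047 0.03475513 0.133     ]
[[-0.     1.    -0.002]
 [ 1.     0.     0.   ]
 [ 0.    -0.002 -1.   ]]
```

Call:
{"name": "play_rows", "arguments": {
  "series": [
    [1,[-0.73,-0.49,0.2],[0,0,0]],
    [1,[-0.73,-0.49,0.2],[0,0,0]],
    [1,[0,0,0],[0,0,0]],
    [1,[0,0,0],[0,0,0]]
  ],
  "force": 40
}}

```text
t: 0.65
tool_pos: [0.5762, -0.0728, 0.2114]
tool_rot: [-2.222, -2.221, -0.001]
contact_force: [-0.5, -0.7, 0.4]
opening: 0.0853
grip_force: 0.0
```

```bash
python3 - <<'E'
from h import *
snap('wrist','w1');st()
E
```

```text
{'t': 0.7, 'tool_pos': [0.5765, -0.0725, 0.2117], 'tool_rot': [2.2206, 2.2217, 0.0012], 'contact_force': [-0.2811, 0.3613, 0.7679], 'opening': 0.0857, 'grip_force': 0.0}
```

View pics/w1.png

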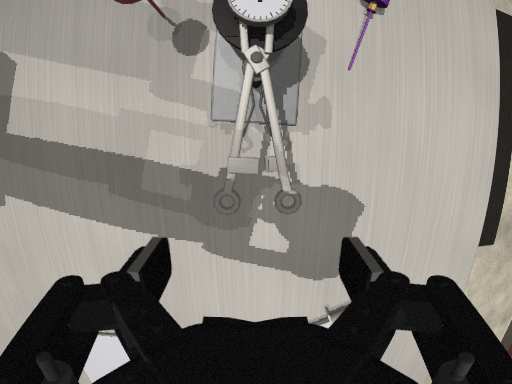

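The rings are now at (227,201) and (288,201), the pivot at (257,57).

```bash
python3 - <<'E'
from h import *
a=dict(np.load('pics/wrist0.npz'));a['fish']=True
M=np.eye(4);M[:3,:3]=[[0,1,-.002],[1,0,0],[0,-.002,-1]];M[:3,3]=[.624,0,.23];a['W']=M@a['hand_eye']
b=dict(np.load('pics/w1.npz'))
for n,p,q in(('a',(181,269),(227,201)),('b',(231,269),(288,201)),('piv',(197,153),(257,57))):
    print(n,tri(ray(a,*p),ray(b,*q)),atz(b,*q,.133))
E
```

```text
a (array([ 0.55421402, -0.07239787,  0.13607428]), [6.5860951642614665e-06, 6.586095164279024e-06]) [ 0.55390627 -0.07335073  0.133     ]
b (array([ 0.60134439, -0.07334494,  0.13224477]), [0.0003995127103653515, 0.0003995127103653301]) [ 0.60157382 -0.07337737  0.133     ]
piv (array([0.57701258, 0.03539045, 0.13863953]), [0.00025553969751372434, 0.00025553969751382095]) [0.57726781 0.03629055 0.133     ]
```

Call:
{"name": "play_rows", "arguments": {
  "series": [
    [1,[0,0,0.7],[0,0,0]],
    [1,[0,0,0.7],[0,0,0]],
    [1,[0,0,0.6],[0,0,0]],
    [1,[0,0,0],[0,0,0]],
    [1,[0,0,0],[0,0,0]],
    [1,[0,-0.04,0],[0,0,0]],
    [1,[0,-0.04,0],[0,0,0]]
  ]
}}

```text
t: 1.58
tool_pos: [0.5728, -0.0732, 0.1129]
tool_rot: [2.22, 2.22, 0.002]
contact_force: [0.0, 0.1, 0.3]
opening: 0.086
grip_force: 0.0
```

```bash
python3 - <<'E'
from h import *
snap('wrist','w2');st()
E
```

```text
{'t': 1.625, 'tool_pos': [0.5723, -0.0731, 0.1124], 'tool_rot': [2.2205, 2.2204, 0.0012], 'contact_force': [-0.2652, 0.1749, 0.0696], 'opening': 0.0853, 'grip_force': 0.0}
```

View pics/w2.png

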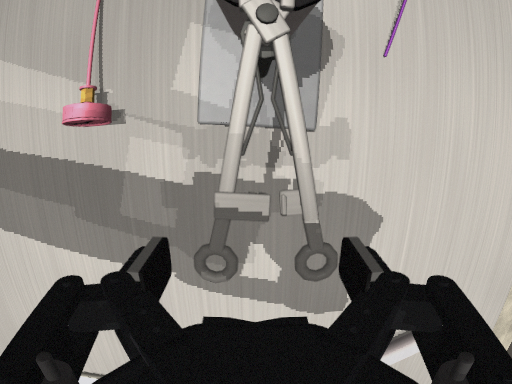

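The right pad stands just outside ring_b at (317,260), and the left pad is clear of ring_a at (216,262). I'll start pushing.

Call:
{"name": "play_rows", "arguments": {
  "series": [
    [1,[0,-0.04,0],[0,0,0]],
    [1,[0,-0.04,0],[0,0,0]],
    [1,[0,-0.04,0],[0,0,0]],
    [1,[0,-0.04,0],[0,0,0]],
    [1,[0,-0.04,0],[0,0,0]],
    [1,[0,0,0],[0,0,0]]
  ]
}}

```text
t: 2.38
tool_pos: [0.5619, -0.0729, 0.1113]
tool_rot: [-2.221, -2.221, -0.0]
contact_force: [1.2, -0.3, -0.3]
opening: 0.0855
grip_force: 0.8
```

Call:
{"name": "play_rows", "arguments": {
  "series": [
    [1,[0,-0.02,0],[0,0,0]],
    [1,[0,-0.02,0],[0,0,0]],
    [1,[0,-0.02,0],[0,0,0]],
    [1,[0,0,0],[0,0,0]]
  ]
}}

```text
t: 2.88
tool_pos: [0.5589, -0.073, 0.1113]
tool_rot: [-2.221, -2.221, 0.0]
contact_force: [2.0, -1.9, -0.1]
opening: 0.0851
grip_force: 0.9
```

Call:
{"name": "play_rows", "arguments": {
  "series": [
    [1,[0,-0.02,0],[0,0,0]],
    [1,[0,-0.02,0],[0,0,0]],
    [1,[0,0,0],[0,0,0]]
  ]
}}

```text
t: 3.25
tool_pos: [0.5574, -0.0732, 0.1114]
tool_rot: [2.221, 2.22, 0.001]
contact_force: [5.0, -2.6, -1.6]
opening: 0.0849
grip_force: 2.3
```

Call:
{"name": "play_rows", "arguments": {
  "series": [
    [1,[0,-0.02,0],[0,0,0]],
    [1,[0,0,0],[0,0,0]]
  ]
}}

```text
t: 3.5
tool_pos: [0.5565, -0.0734, 0.1114]
tool_rot: [2.221, 2.22, 0.001]
contact_force: [5.0, -3.2, -2.4]
opening: 0.0855
grip_force: 2.6
```

Call:
{"name": "play_rows", "arguments": {
  "series": [
    [1,[0,-0.02,0],[0,0,0]],
    [1,[0,0,0],[0,0,0]]
  ]
}}

```text
t: 3.75
tool_pos: [0.5558, -0.0735, 0.1115]
tool_rot: [2.22, 2.219, 0.002]
contact_force: [6.1, -2.7, -2.5]
opening: 0.0855
grip_force: 3.1
```

Call:
{"name": "play_rows", "arguments": {
  "series": [
    [1,[0,-0.02,0],[0,0,0]],
    [1,[0,0,0],[0,0,0]]
  ]
}}

```text
t: 4.0
tool_pos: [0.5537, -0.0729, 0.1112]
tool_rot: [-2.221, -2.221, 0.001]
contact_force: [1.7, -0.6, -0.7]
opening: 0.0856
grip_force: 1.1
```

Call:
{"name": "play_rows", "arguments": {
  "series": [
    [1,[0,-0.02,0],[0,0,0]],
    [1,[0,0,0],[0,0,0]]
  ]
}}

```text
t: 4.25
tool_pos: [0.5531, -0.0729, 0.1116]
tool_rot: [2.221, 2.221, 0.001]
contact_force: [2.9, -1.5, -0.2]
opening: 0.0854
grip_force: 1.3
```

Call:
{"name": "play_rows", "arguments": {
  "series": [
    [1,[0,-0.02,0],[0,0,0]],
    [1,[0,0,0],[0,0,0]]
  ]
}}

```text
t: 4.5
tool_pos: [0.5524, -0.073, 0.1116]
tool_rot: [2.221, 2.221, 0.001]
contact_force: [4.7, -0.8, 0.1]
opening: 0.0856
grip_force: 2.0
```

First tooth is in (6.1 N, dropping to 1.7 N). I'll carry on to the second.

Call:
{"name": "play_rows", "arguments": {
  "series": [
    [1,[0,-0.02,0],[0,0,0]],
    [1,[0,0,0],[0,0,0]]
  ]
}}

```text
t: 4.75
tool_pos: [0.5516, -0.0731, 0.1116]
tool_rot: [2.22, 2.22, 0.002]
contact_force: [5.6, -1.2, 0.5]
opening: 0.0856
grip_force: 2.8
```

Call:
{"name": "play_rows", "arguments": {
  "series": [
    [1,[0,-0.02,0],[0,0,0]],
    [1,[0,0,0],[0,0,0]]
  ]
}}

```text
t: 5.0
tool_pos: [0.5511, -0.0732, 0.1117]
tool_rot: [2.22, 2.219, 0.003]
contact_force: [7.2, -1.4, -1.7]
opening: 0.0854
grip_force: 3.7
```

Call:
{"name": "play_rows", "arguments": {
  "series": [
    [1,[0,-0.02,0],[0,0,0]],
    [1,[0,0,0],[0,0,0]]
  ]
}}

```text
t: 5.25
tool_pos: [0.5506, -0.0733, 0.1119]
tool_rot: [2.219, 2.219, 0.004]
contact_force: [9.0, -1.8, -2.2]
opening: 0.0857
grip_force: 4.5
```

Call:
{"name": "play_rows", "arguments": {
  "series": [
    [1,[0,-0.02,0],[0,0,0]],
    [1,[0,0,0],[0,0,0]]
  ]
}}

```text
t: 5.5
tool_pos: [0.55, -0.0734, 0.112]
tool_rot: [2.218, 2.218, 0.005]
contact_force: [10.3, -1.5, -2.7]
opening: 0.0857
grip_force: 5.2
```

Call:
{"name": "play_rows", "arguments": {
  "series": [
    [1,[0,-0.02,0],[0,0,0]],
    [1,[0,0,0],[0,0,0]]
  ]
}}

```text
t: 5.75
tool_pos: [0.5493, -0.0735, 0.1121]
tool_rot: [2.218, 2.217, 0.006]
contact_force: [11.9, -1.6, -2.4]
opening: 0.0853
grip_force: 5.8
```

Call:
{"name": "play_rows", "arguments": {
  "series": [
    [1,[0,-0.02,0],[0,0,0]],
    [1,[0,0,0],[0,0,0]]
  ]
}}

```text
t: 6.0
tool_pos: [0.5472, -0.0736, 0.1117]
tool_rot: [2.219, 2.219, 0.002]
contact_force: [7.9, -3.7, -2.9]
opening: 0.0853
grip_force: 4.1
```

Second tooth snapped (11.9 N, dropping to 7.9 N). I'll push 2 mm on and then back off.

Call:
{"name": "play_rows", "arguments": {
  "series": [
    [1,[0,-0.02,0],[0,0,0]],
    [1,[0,-0.02,0],[0,0,0]],
    [1,[0,0,0],[0,0,0]]
  ]
}}

```text
t: 6.38
tool_pos: [0.5463, -0.0737, 0.1125]
tool_rot: [2.218, 2.217, 0.005]
contact_force: [10.3, -3.6, -1.0]
opening: 0.0855
grip_force: 5.2
```

Call:
{"name": "play_rows", "arguments": {
  "series": [
    [1,[0,0.06,0],[0,0,0]],
    [1,[0,0.1,0],[0,0,0]],
    [1,[0,0.1,0],[0,0,0]],
    [1,[0,0,0],[0,0,0]],
    [1,[0,0,0],[0,0,0]],
    [1,[0,0,0],[0,0,0]]
  ]
}}

```text
t: 7.12
tool_pos: [0.5567, -0.0729, 0.1112]
tool_rot: [-2.221, -2.221, 0.0]
contact_force: [-0.6, -0.1, -0.5]
opening: 0.0854
grip_force: 0.0
```

```bash
python3 - <<'E'
from h import *
snap('wrist','w3');st()
E
```

```text
{'t': 7.175, 'tool_pos': [0.5568, -0.073, 0.1112], 'tool_rot': [-2.2212, -2.2212, 0.0003], 'contact_force': [-0.8737, -0.0122, -0.4133], 'opening': 0.0852, 'grip_force': 0.0}
```

View pics/w3.png

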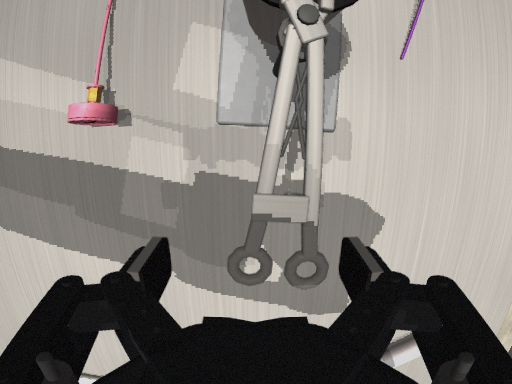

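The clamp is locked. The rings at (249,265) and (307,268) are about 27.6 mm apart, which is tooth 2. Next I'll look at the dial.

Call:
{"name": "play_rows", "arguments": {
  "series": [
    [1,[0,0,-0.9],[0,0,0]],
    [1,[0,0,-0.9],[0,0,0]],
    [1,[0.7,0.14,0],[0,0,0]],
    [1,[0.7,0.14,0],[0,0,0]],
    [1,[0.66,0.14,0],[0,0,0]],
    [1,[0,0,0.6],[0,0,0]],
    [1,[0,0,0],[0,0,0]],
    [1,[0,0,0],[0,0,0]]
  ]
}}

```text
t: 8.18
tool_pos: [0.5781, 0.0297, 0.1719]
tool_rot: [2.222, 2.221, 0.0]
contact_force: [-0.2, -0.2, 0.4]
opening: 0.0849
grip_force: 0.0
```

```bash
cat >> h.py <<'E'
def crop(d,name,c,s=70,k=8):
    x,y=map(int,c);cv2.imwrite('pics/%s.png'%name,cv2.resize(d['color'][max(y-s//2,0):y+s//2,x-s//2:x+s//2],None,fx=k,fy=k,interpolation=cv2.INTER_CUBIC))
def pix(d,X):
    c=np.linalg.inv(d['W'])@np.append(X,1);r=np.arctan2(np.hypot(c[0],c[1]),c[2]);s=r/np.hypot(c[0],c[1]);return np.array([d['cx']+d['fx']*s*c[0],d['cy']+d['fy']*s*c[1]])
E
python3 - <<'E'
from h import *
d=snap('wrist','w4');st();p=pix(d,[.5785,.0795,.155]);print(p);crop(d,'w4c',p,110,5)
w=dict(np.load('pics/w3.npz'));print(atz(w,249,265,.133),atz(w,307,268,.133))
E
```

```text
{'t': 8.225, 'tool_pos': [0.5785, 0.0296, 0.1725], 'tool_rot': [2.2213, 2.2199, 0.0016], 'contact_force': [0.7321, 0.0621, -0.1167], 'opening': 0.0856, 'grip_force': 0.0}
[256.56799428 145.47950316]
[ 0.55347601 -0.07340191  0.133     ] [ 0.58071149 -0.07543013  0.133     ]
```

View pics/w4c.png

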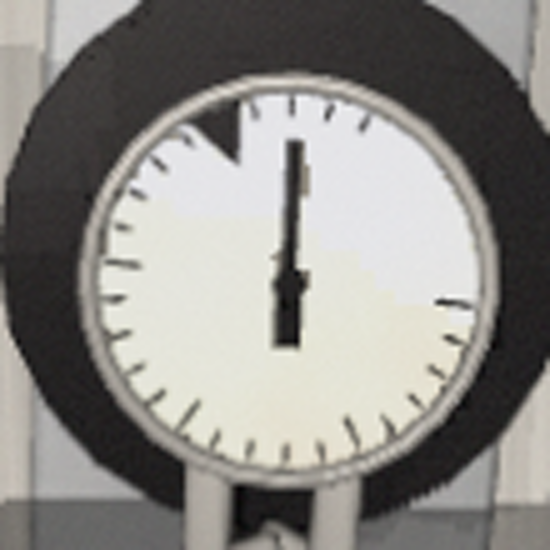

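The crop shows the dial centre at (289,279), pointer tip at (295,142) with its tail at (286,347), and wedge tip at (238,163) with its base middle at (218,115). That puts the mark about 26° counter-clockwise of the pointer.

```bash
python3 - <<'E'
from h import *
d=dict(np.load('pics/w4.npz'))
P=lambda u,v,z:atz(d,201+(u+.5)/5-.5,90+(v+.5)/5-.5,z)
for z in(.155,.152):
    c=P(289,279,z);f=lambda p,q:np.degrees(np.arctan2(*(q-p)[1::-1]))
    print(z,c,'ptr',f(P(286,347,z),P(295,142,z)),f(c,P(295,142,z)),'wedge',f(c,P(238,163,z)),f(c,P(218,115,z)),f(P(238,163,z),P(218,115,z)))
E
```

```text
0.155 [0.57948554 0.07954368 0.155     ] ptr 87.59369102395341 87.59503995230739 wedge 113.46783575300728 113.09894706620504 112.1955298618339
0.152 [0.57952158 0.07919668 0.152     ] ptr 87.59369102395338 87.5950399523074 wedge 113.46783575300748 113.09894706620535 112.19552986183447
```

Call:
{"name": "play_rows", "arguments": {
  "series": [
    [1,[0.5,0.01,0],[0,0,0]],
    [1,[0.5,0.01,0],[0,0,0]],
    [1,[0,0,0],[0,0,-0.8]],
    [1,[0,0,0],[0,0,-0.8]],
    [1,[0,0,0],[0,0,0]],
    [1,[0,0,0.36],[0,0,0]],
    [1,[0,0,0.36],[0,0,0]],
    [1,[0,0,0],[0,0,0]]
  ],
  "force": 20
}}

```text
t: 9.22
tool_pos: [0.5769, 0.0799, 0.1318]
tool_rot: [-1.958, -2.451, 0.006]
contact_force: [-0.1, 0.2, 0.1]
opening: 0.0853
grip_force: 0.0
```

Call:
{"name": "play_rows", "arguments": {
  "series": [
    [0.7,[0,0,0],[0,0,0]],
    [0.7,[0,0,0],[0,0,0]],
    [0.7,[0,0,0],[0,0,0]]
  ]
}}

```text
t: 9.6
tool_pos: [0.5794, 0.08, 0.136]
tool_rot: [1.959, 2.454, 0.001]
contact_force: [1.0, -0.2, 0.2]
opening: 0.0596
grip_force: 0.0
```

Call:
{"name": "play_rows", "arguments": {
  "series": [
    [0.56,[0,0,0],[0,0,0]],
    [0.54,[0,0,0],[0,0,0]],
    [0.52,[0,0,0],[0,0,0]],
    [0.51,[0,0,0],[0,0,0]],
    [0.5,[0,0,0],[0,0,0]],
    [0.49,[0,0,0],[0,0,0]],
    [0.48,[0,0,0],[0,0,0]],
    [0.47,[0,0,0],[0,0,0]]
  ]
}}

```text
t: 10.6
tool_pos: [0.5797, 0.0801, 0.136]
tool_rot: [1.959, 2.454, 0.002]
contact_force: [4.7, 2.5, 3.3]
opening: 0.0443
grip_force: 20.5
```

Call:
{"name": "play_rows", "arguments": {
  "series": [
    [0.45,[0,0,0],[0,0,0.2]],
    [0.45,[0,0,0],[0,0,0.3]],
    [0.45,[0,0,0],[0,0,0.3]],
    [0.45,[0,0,0],[0,0,0.3]],
    [0.45,[0,0,0],[0,0,0.3]],
    [0.45,[0,0,0],[0,0,0.2]],
    [0.45,[0,0,0],[0,0,0]]
  ]
}}

```text
t: 11.48
tool_pos: [0.5799, 0.0799, 0.136]
tool_rot: [2.22, 2.22, 0.002]
contact_force: [6.0, -0.0, 3.6]
opening: 0.0441
grip_force: 20.5
```

Call:
{"name": "play_rows", "arguments": {
  "series": [
    [0.45,[0,0,0],[0,0,0.2]],
    [0.45,[0,0,0],[0,0,0.3]],
    [0.45,[0,0,0],[0,0,0.3]],
    [0.45,[0,0,0],[0,0,0.3]],
    [0.45,[0,0,0],[0,0,0.3]],
    [0.45,[0,0,0],[0,0,0.2]],
    [0.45,[0,0,0],[0,0,0]],
    [0.45,[0,0,0],[0,0,0]]
  ]
}}

```text
t: 12.48
tool_pos: [0.5801, 0.0797, 0.136]
tool_rot: [2.454, 1.958, 0.003]
contact_force: [6.5, 0.3, 2.3]
opening: 0.0441
grip_force: 20.5
```

Call:
{"name": "play_rows", "arguments": {
  "series": [
    [0.6,[0,0,0],[0,0,0]],
    [0.8,[0,0,0],[0,0,0]],
    [1,[0,0,0],[0,0,0]],
    [1,[0,0,0],[0,0,0]],
    [1,[0,0,-0.4],[0,0,0]],
    [1,[0,0,-0.4],[0,0,0]],
    [1,[0,0,0],[0,0,-0.8]],
    [1,[0,0,0],[0,0,-0.8]]
  ]
}}

```text
t: 13.48
tool_pos: [0.5801, 0.08, 0.1783]
tool_rot: [2.215, 2.224, 0.004]
contact_force: [0.1, 0.9, 0.0]
opening: 0.0857
grip_force: 0.0
```

Call:
{"name": "play_rows", "arguments": {
  "series": [
    [1,[-0.5,0,0],[0,0,0]],
    [1,[-0.5,0,0],[0,0,0]],
    [1,[0,0,0],[0,0,0]],
    [1,[0,0,0],[0,0,0]]
  ]
}}

```text
t: 13.98
tool_pos: [0.5795, 0.0304, 0.1766]
tool_rot: [2.221, 2.221, 0.002]
contact_force: [0.0, 0.7, -0.9]
opening: 0.0852
grip_force: 0.0
```

```bash
python3 - <<'E'
from h import *
d=snap('wrist','w5');st();p=pix(d,[.5795,.0793,.155]);print(p);crop(d,'w5c',p,110,5)
E
```

```text
{'t': 14.025, 'tool_pos': [0.5793, 0.0306, 0.1762], 'tool_rot': [2.2205, 2.2215, 0.0016], 'contact_force': [-0.4485, 0.1071, -0.2178], 'opening': 0.0856, 'grip_force': 0.0}
[255.85989556 146.05284407]
```

View pics/w5c.png

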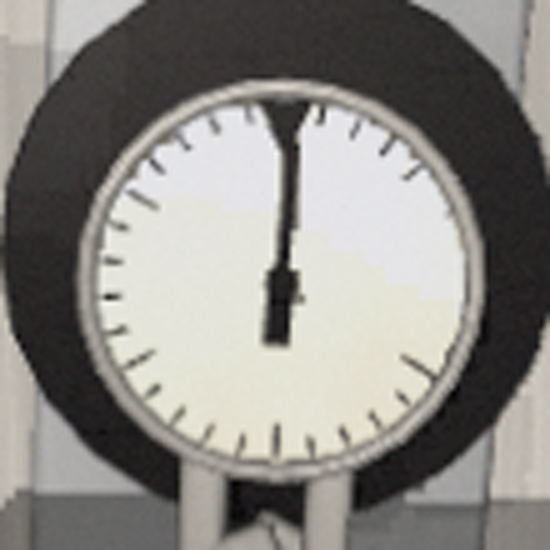

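The wedge now lies nearly under the pointer. I make it about 2° short; I'll fit it numerically.

```bash
python3 - <<'E'
from h import *
for nm in('w4','w5'):
    d=dict(np.load(f'pics/{nm}.npz'));c0=pix(d,[.5795,.0793,.155])
    # rectified top view of dial face, 10 px/mm
    n=520;xs=(np.arange(n)-n/2)/1e4
    m=np.array([[pix(d,[.5795+x,.0793-y,.153]) for x in xs] for y in xs],np.float32)
    g=cv2.cvtColor(cv2.remap(d['color'],m,None,cv2.INTER_CUBIC),cv2.COLOR_BGR2GRAY)
    b=cv2.inRange(g,170,255);b=cv2.morphologyEx(b,cv2.MORPH_CLOSE,np.ones((45,45)))
    cs,_=cv2.findContours(b,cv2.RETR_EXTERNAL,cv2.CHAIN_APPROX_NONE);(ex,ey),ax,_=cv2.fitEllipse(cv2.convexHull(max(cs,key=cv2.contourArea)))
    rr=ax[0]/2;Y,X=np.mgrid[:n,:n];dx,dy=X-ex,ey-Y;r=np.hypot(dx,dy);th=np.degrees(np.arctan2(dy,dx))
    print(nm,ex,ey,ax)
    for lo,hi in((.15,.35),(.35,.6),(.6,.68),(.7,.8),(.8,.9),(.9,.97)):
        s=(r>lo*rr)&(r<hi*rr)&(g<110)&(th>60)&(th<130)
        for a,z in((60,97),(97,130)):
            k=s&(th>a)&(th<z)
            if k.sum()>30:print(lo,hi,a,round(th[k].mean(),2),int(k.sum()))
    s=(r>.15*rr)&(r<.35*rr)&(g<110)&(dy<0);print('tail',th[s].mean()+180 if s.sum() else 0,s.sum())
    cv2.imwrite('pics/%sr.png'%nm,g)
E
```

```text
w4 253.84674072265625 282.4866943359375 (450.7940673828125, 496.2384338378906)
0.15 0.35 60 83.34 688
0.35 0.6 60 84.72 789
0.6 0.68 60 85.29 283
0.7 0.8 60 85.81 253
0.7 0.8 97 109.04 246
0.8 0.9 97 109.51 734
0.9 0.97 60 77.19 73
0.9 0.97 97 109.89 775
tail 96.43133453327877 499
w5 259.0316467285156 280.43328857421875 (443.7608642578125, 484.9336242675781)
0.15 0.35 60 85.93 587
0.35 0.6 60 84.75 856
0.6 0.68 60 85.47 283
0.7 0.8 60 87.02 455
0.8 0.9 60 88.37 712
0.9 0.97 60 87.54 827
tail 84.45246903044013 694
```

```bash
python3 - <<'E'
from h import *
for nm in('w4','w5'):
    g=cv2.imread(f'pics/{nm}r.png',0);n=520
    d=np.load(f'pics/{nm}.npz')
    Y,X=np.mgrid[:n,:n];X=X-n/2;Y=n/2-Y;r=np.hypot(X,Y);th=np.degrees(np.arctan2(Y,X))
    p=(g<110)&(np.abs(X)<40)&(Y>-100)&(Y<110)
    q=np.c_[X[p],Y[p]].astype(np.float32);vx,vy,x0,y0=cv2.fitLine(q,cv2.DIST_HUBER,0,.01,.01).ravel()
    if vy<0:vx,vy=-vx,-vy
    print(nm,'ptr',np.degrees(np.arctan2(vy,vx)),'line x at0',x0-vx/vy*y0)
    for lo,hi in((165,180),(180,195),(155,195)):
        w=(g<110)&(r>lo)&(r<hi)&(th>83)&(th<125)
        if nm=='w4': w&=th>103
        cx,cy=X[w].mean(),Y[w].mean();off=vx*(cy-y0)-vy*(cx-x0)
        off=vx*(cy-y0)-vy*(cx-x0);print(lo,cx,cy,w.sum(),'res deg',np.degrees(np.arcsin(off/np.hypot(cx,cy))), th[w].min(),th[w].max())
E
```

```text
w4 ptr 87.826096 line x at0 0.1105949
165 -69.62396694214875 158.11570247933884 484 res deg 25.98026032029774 107.8297342256772 119.70531239472938
180 -75.23795180722891 171.63403614457832 664 res deg 25.882296289023248 106.38954033403479 120.91327568212853
155 -71.54022140221402 163.00442804428044 1355 res deg 25.90939142131282 106.38954033403479 120.91327568212853
w5 ptr 84.92119 line x at0 0.7491326
165 3.762376237623762 172.2217821782178 505 res deg 4.076099037408365 83.03903697375144 94.81691529649264
180 1.205564142194745 187.2163833075734 647 res deg 4.93903590951618 83.02507048400386 97.67241159977955
155 2.6076759061833688 176.87988628287135 1407 res deg 4.476564148193971 83.02507048400386 97.67241159977955
```

View pics/w5r.png

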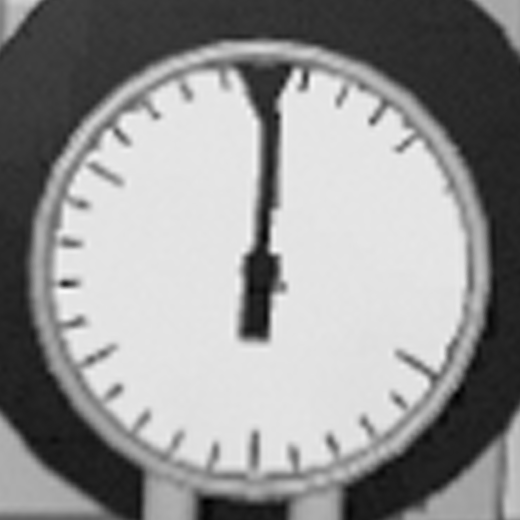

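The rectified view puts the mark's direction about 1.7° right of vertical and the pointer's about 4.5°. The mark is therefore some 2.8° short, because the nut settled a little in the jaws. I'll regrip and add a small clockwise turn.

Call:
{"name": "play_rows", "arguments": {
  "series": [
    [1,[0.5,0,0],[0,0,0]],
    [1,[0.49,0,0],[0,0,0]],
    [1,[0,0,0],[0,0,0]],
    [1,[0,0,0.4],[0,0,0]],
    [1,[0,0,0.4],[0,0,0]],
    [0.7,[0,0,0],[0,0,0]],
    [0.7,[0,0,0],[0,0,0]],
    [0.7,[0,0,0],[0,0,0]]
  ]
}}

```text
t: 15.02
tool_pos: [0.5796, 0.0793, 0.1361]
tool_rot: [2.221, 2.22, 0.002]
contact_force: [0.3, -0.3, 0.3]
opening: 0.0596
grip_force: 0.0
```

Call:
{"name": "play_rows", "arguments": {
  "series": [
    [0.56,[0,0,0],[0,0,0]],
    [0.54,[0,0,0],[0,0,0]],
    [0.52,[0,0,0],[0,0,0]],
    [0.51,[0,0,0],[0,0,0]],
    [0.5,[0,0,0],[0,0,0]],
    [0.49,[0,0,0],[0,0,0]],
    [0.48,[0,0,0],[0,0,0]],
    [0.47,[0,0,0],[0,0,0]]
  ]
}}

```text
t: 16.02
tool_pos: [0.5799, 0.0795, 0.1363]
tool_rot: [2.22, 2.22, 0.003]
contact_force: [4.7, 0.2, 4.6]
opening: 0.044
grip_force: 20.4
```

Call:
{"name": "play_rows", "arguments": {
  "series": [
    [0.45,[0,0,0],[0,0,0.1]],
    [0.45,[0,0,0],[0,0,0.15]],
    [0.45,[0,0,0],[0,0,0.15]],
    [0.45,[0,0,0],[0,0,0]],
    [0.45,[0,0,0],[0,0,0]]
  ]
}}

```text
t: 16.65
tool_pos: [0.58, 0.0795, 0.1363]
tool_rot: [2.281, 2.158, 0.003]
contact_force: [4.8, -0.5, 6.0]
opening: 0.0442
grip_force: 20.5
```

Call:
{"name": "play_rows", "arguments": {
  "series": [
    [0.6,[0,0,0],[0,0,0]],
    [0.8,[0,0,0],[0,0,0]],
    [1,[0,0,0],[0,0,0]],
    [1,[0,0,0],[0,0,0]],
    [1,[0,0,-0.4],[0,0,0]],
    [1,[0,0,-0.4],[0,0,-0.4]],
    [1,[-0.5,0,0],[0,0,0]],
    [1,[-0.5,0,0],[0,0,0]]
  ]
}}

```text
t: 17.65
tool_pos: [0.5798, 0.0291, 0.1778]
tool_rot: [2.219, 2.221, 0.003]
contact_force: [0.4, 0.1, -0.1]
opening: 0.0854
grip_force: 0.0
```

Call:
{"name": "play_rows", "arguments": {
  "series": [
    [1,[0,0,0],[0,0,0]],
    [1,[0,0,0],[0,0,0]]
  ]
}}

```text
t: 17.9
tool_pos: [0.5793, 0.0299, 0.1763]
tool_rot: [2.221, 2.221, 0.002]
contact_force: [0.8, 0.0, 0.3]
opening: 0.0854
grip_force: 0.0
```

```bash
python3 - <<'E'
from h import *
d=snap('wrist','w6');st()
n=520;xs=(np.arange(n)-n/2)/1e4
m=np.array([[pix(d,[.5795+x,.0793-y,.153]) for x in xs] for y in xs],np.float32)
cv2.imwrite('pics/w6r.png',cv2.cvtColor(cv2.remap(d['color'],m,None,cv2.INTER_CUBIC),cv2.COLOR_BGR2GRAY))
E
```

```text
{'t': 17.95, 'tool_pos': [0.5792, 0.0301, 0.176], 'tool_rot': [2.2208, 2.2217, 0.0012], 'contact_force': [0.5968, 0.2914, -0.4656], 'opening': 0.0855, 'grip_force': 0.0}
```

View pics/w6r.png

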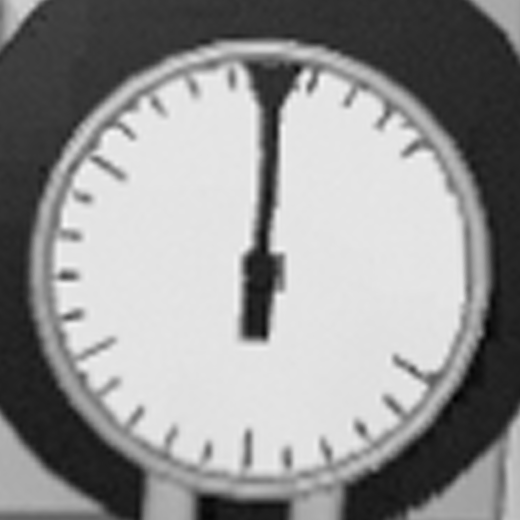

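The mark's axis is now about 3.9° right of vertical and the pointer's about 4.4°, so the mark is within 0.5°. Now for the release: shut fingers go above the outer half of ring_b.

Call:
{"name": "play_rows", "arguments": {
  "series": [
    [0,[-0.7,0.05,0],[0,0,0]],
    [0,[-0.7,0.05,0],[0,0,0]],
    [0,[-0.71,0.06,0],[0,0,0]],
    [0,[0,0,0],[0,0,0]],
    [0,[0,0,0],[0,0,0]],
    [0,[0,0,0.3],[0,0,0]],
    [0,[0,0,0.3],[0,0,0]],
    [0,[0,0,0],[0,0,0]]
  ]
}}

```text
t: 18.95
tool_pos: [0.5853, -0.075, 0.1423]
tool_rot: [-2.218, -2.219, 0.004]
contact_force: [0.9, -0.4, 0.6]
opening: 0.0001
grip_force: 0.0
```

```bash
python3 - <<'E'
from h import *
d=snap('wrist','w7');st()
g=d['color'].max(2)
print(pix(d,[.5807,-.0754,.133]),pix(d,[.587,-.0754,.146]))
E
```

```text
{'t': 19.0, 'tool_pos': [0.586, -0.0754, 0.1436], 'tool_rot': [-2.219, -2.2202, 0.0023], 'contact_force': [-0.8381, 0.0668, 0.1983], 'opening': 0.0004, 'grip_force': 0.0}
[247.76970094 237.32114112] [259.24599117 247.60218252]
```

Call:
{"name": "play_rows", "arguments": {
  "series": [
    [0,[0,0,0.06],[0,0,0]],
    [0,[0,0,0.04],[0,0,0]],
    [0,[0,0,0],[0,0,0]]
  ]
}}

```text
t: 19.38
tool_pos: [0.587, -0.076, 0.1404]
tool_rot: [2.221, 2.221, 0.0]
contact_force: [0.6, 1.4, 0.9]
opening: 0.0001
grip_force: 0.0
```

Call:
{"name": "play_rows", "arguments": {
  "series": [
    [0,[0,0,0.03],[0,0,0]],
    [0,[0,0,0],[0,0,0]]
  ]
}}

```text
t: 19.62
tool_pos: [0.5869, -0.076, 0.1388]
tool_rot: [-2.221, -2.221, 0.0]
contact_force: [0.4, 0.1, 0.2]
opening: -0.0
grip_force: 0.0
```

Call:
{"name": "play_rows", "arguments": {
  "series": [
    [0,[0,0,0.02],[0,0,0]],
    [0,[0,0,0],[0,0,0]]
  ]
}}

```text
t: 19.88
tool_pos: [0.5869, -0.076, 0.1377]
tool_rot: [-2.221, -2.221, 0.0]
contact_force: [-0.8, 0.1, -0.0]
opening: 0.0005
grip_force: 0.0
```

Call:
{"name": "play_rows", "arguments": {
  "series": [
    [0,[0,0,0.02],[0,0,0]],
    [0,[0,0,0],[0,0,0]]
  ]
}}

```text
t: 20.12
tool_pos: [0.5869, -0.076, 0.1367]
tool_rot: [-2.221, -2.221, 0.0]
contact_force: [-0.1, 0.4, 0.1]
opening: -0.0
grip_force: 0.0
```

Call:
{"name": "play_rows", "arguments": {
  "series": [
    [0,[0,0,0.02],[0,0,0]],
    [0,[0,0,0],[0,0,0]]
  ]
}}

```text
t: 20.38
tool_pos: [0.5871, -0.076, 0.1361]
tool_rot: [2.221, 2.221, 0.0]
contact_force: [-0.1, 0.6, 0.8]
opening: -0.0003
grip_force: 0.6
```

Call:
{"name": "play_rows", "arguments": {
  "series": [
    [0,[0,0,0.02],[0,0,0]],
    [0,[0,0,0],[0,0,0]]
  ]
}}

```text
t: 20.62
tool_pos: [0.5872, -0.0761, 0.1349]
tool_rot: [2.221, 2.221, 0.0]
contact_force: [0.4, 0.7, 1.8]
opening: 0.0002
grip_force: 0.7
```

Call:
{"name": "play_rows", "arguments": {
  "series": [
    [0,[0,0,0.015],[0,0,0]],
    [0,[0,0,0],[0,0,0]]
  ]
}}

```text
t: 20.88
tool_pos: [0.5871, -0.076, 0.134]
tool_rot: [2.221, 2.221, 0.001]
contact_force: [0.4, 0.2, 1.2]
opening: -0.0003
grip_force: 0.6
```

Call:
{"name": "play_rows", "arguments": {
  "series": [
    [0,[0,0,0.015],[0,0,0]],
    [0,[0,0,0],[0,0,0]]
  ]
}}

```text
t: 21.12
tool_pos: [0.5874, -0.076, 0.1338]
tool_rot: [2.221, 2.221, 0.001]
contact_force: [1.2, 0.5, 2.4]
opening: -0.0002
grip_force: 1.4
```

Call:
{"name": "play_rows", "arguments": {
  "series": [
    [0,[0,0,0.015],[0,0,0]],
    [0,[0,0,0],[0,0,0]]
  ]
}}

```text
t: 21.38
tool_pos: [0.5873, -0.076, 0.133]
tool_rot: [2.221, 2.221, 0.001]
contact_force: [1.3, 0.3, 4.0]
opening: 0.0001
grip_force: 2.0
```

Call:
{"name": "play_rows", "arguments": {
  "series": [
    [0,[0,0,0.015],[0,0,0]],
    [0,[0,0,0],[0,0,0]]
  ]
}}

```text
t: 21.62
tool_pos: [0.5872, -0.076, 0.1322]
tool_rot: [2.221, 2.221, 0.001]
contact_force: [1.9, 0.3, 5.0]
opening: 0.0004
grip_force: 2.5
```

```bash
cat > k.py <<'E'
import sys
from h import *
# handle profile: gray along stand-y line 60 mm behind the pivot, in the plane z=.133
d=snap('wrist',sys.argv[1]);st()
piv=np.array([.5772,.0355]);ux=np.array([.049,.999]);uy=np.array([-.999,.049])
g=cv2.cvtColor(d['color'],cv2.COLOR_BGR2GRAY)
for name in sys.argv[1:]:
    e=dict(np.load('pics/%s.npz'%name));g=cv2.cvtColor(e['color'],cv2.COLOR_BGR2GRAY)
    for back in(.05,.065):
        o=[]
        for s in range(16,-32,-2):
            P=piv-back*ux+uy*s/1e3;u=pix(e,[*P,.133]);i,j=int(round(u[1])),int(round(u[0]));o.append(int(g[i,j]))
        print(name,back,o)
E
python3 k.py w8 w3 w7 w2
```

```text
{'t': 21.675, 'tool_pos': [0.5872, -0.076, 0.1321], 'tool_rot': [2.221, 2.2212, 0.0005], 'contact_force': [1.0945, 0.4327, 3.7827], 'opening': 0.0003, 'grip_force': 2.5214}
w8 0.05 [190, 188, 227, 217, 170, 148, 79, 177, 185, 184, 95, 167, 225, 217, 138, 117, 116, 117, 115, 114, 140, 191, 187, 192]
w8 0.065 [174, 187, 194, 154, 199, 201, 178, 177, 176, 177, 202, 202, 175, 196, 193, 112, 175, 175, 179, 198, 121, 215, 210, 215]
w3 0.05 [166, 150, 196, 213, 185, 110, 92, 109, 80, 64, 192, 208, 187, 171, 178, 180, 183, 182, 181, 174, 201, 202, 202, 192]
w3 0.065 [179, 171, 185, 164, 204, 202, 130, 137, 207, 201, 157, 177, 177, 124, 201, 207, 201, 201, 200, 194, 198, 196, 201, 199]
w7 0.05 [188, 174, 223, 222, 159, 97, 150, 176, 99, 159, 219, 225, 185, 195, 169, 115, 195, 193, 112, 113, 193, 189, 187, 191]
w7 0.065 [145, 192, 199, 164, 199, 188, 174, 175, 176, 180, 191, 203, 184, 95, 103, 166, 178, 176, 127, 123, 213, 215, 208, 217]
w2 0.05 [161, 142, 192, 198, 159, 97, 116, 165, 159, 162, 181, 107, 182, 88, 83, 201, 211, 186, 177, 178, 180, 178, 176, 172]
w2 0.065 [152, 173, 180, 145, 187, 188, 191, 187, 186, 186, 115, 153, 200, 204, 207, 200, 136, 177, 183, 144, 198, 198, 198, 194]
```

The handle has come off tooth 2 and is partly open, at about 36 mm, held by friction under the fingertip. I'll drag it outward while pressed, then lift.

Call:
{"name": "play_rows", "arguments": {
  "series": [
    [0,[0,0.1,0],[0,0,0]],
    [0,[0,0.1,0],[0,0,0]],
    [0,[0,0.1,-0.01],[0,0,0]],
    [0,[0,0,0],[0,0,0]]
  ]
}}

```text
t: 22.18
tool_pos: [0.6014, -0.0755, 0.1319]
tool_rot: [-2.22, -2.22, 0.001]
contact_force: [-1.9, 2.7, 5.4]
opening: -0.0001
grip_force: 2.4
```

```bash
python3 k.py w9 w2
```

```text
{'t': 22.225, 'tool_pos': [0.6013, -0.0756, 0.1319], 'tool_rot': [-2.2199, -2.2203, 0.001], 'contact_force': [-0.5312, 3.2479, 5.3954], 'opening': 0.0001, 'grip_force': 2.4153}
w9 0.05 [199, 168, 229, 235, 173, 128, 135, 180, 181, 173, 173, 173, 177, 90, 127, 214, 220, 187, 109, 100, 196, 196, 152, 115]
w9 0.065 [171, 185, 189, 126, 215, 210, 197, 197, 204, 204, 178, 176, 179, 180, 196, 202, 156, 189, 191, 150, 207, 203, 183, 174]
w2 0.05 [161, 142, 192, 198, 159, 97, 116, 165, 159, 162, 181, 107, 182, 88, 83, 201, 211, 186, 177, 178, 180, 178, 176, 172]
w2 0.065 [152, 173, 180, 145, 187, 188, 191, 187, 186, 186, 115, 153, 200, 204, 207, 200, 136, 177, 183, 144, 198, 198, 198, 194]
```

Now fully open, matching the profile of the original open picture. I'll lift off and do the last check of handle and dial.

Call:
{"name": "play_rows", "arguments": {
  "series": [
    [0,[0,0,-0.06],[0,0,0]],
    [0,[0,0,-0.1],[0,0,0]],
    [0,[0,0,-0.5],[0,0,0]],
    [0,[0,0,-0.5],[0,0,0]],
    [0,[0.6,-0.1,0],[0,0,0]],
    [0,[0.6,-0.1,0],[0,0,0]],
    [0,[0,0,0],[0,0,0]],
    [0,[0,0,0],[0,0,0]]
  ]
}}

```text
t: 23.22
tool_pos: [0.5919, -0.0166, 0.19]
tool_rot: [2.221, 2.221, -0.001]
contact_force: [0.7, -0.7, -0.4]
opening: 0.0002
grip_force: 0.0
```

```bash
python3 k.py w10 w2; python3 - <<'E'
from h import *
n=520;xs=(np.arange(n)-n/2)/1e4;G={}
for nm in('w6','w10'):
    d=dict(np.load(f'pics/{nm}.npz'))
    m=np.array([[pix(d,[.5795+x,.0793-y,.153]) for x in xs] for y in xs],np.float32)
    G[nm]=cv2.GaussianBlur(cv2.cvtColor(cv2.remap(d['color'],m,None,cv2.INTER_CUBIC),cv2.COLOR_BGR2GRAY),(0,0),3)
a,b=G.values()
s,_=cv2.phaseCorrelate(np.float32(a),np.float32(b));print('shift 0.1mm',s)
M=np.float32([[1,0,s[0]],[0,1,s[1]]]);a=cv2.warpAffine(a,M,(n,n));c=(260+s[0],268.5+s[1])
# rotation of dial ring and of pointer separately, by polar correlation
pol=lambda g:cv2.warpPolar(g,(240,3600),c,240,cv2.WARP_POLAR_LINEAR).astype(np.float32)
A,B=pol(a),pol(b)
for nm,lo,hi in(('dial',165,205),('ptr',25,140)):
    p,q=A[:,lo:hi]-A[:,lo:hi].mean(),B[:,lo:hi]-B[:,lo:hi].mean()
    sc=[float((np.roll(p,k,0)*q).sum()/np.linalg.norm(p)/np.linalg.norm(q)) for k in range(-100,101)]
    print(nm,'rot deg cw',(int(np.argmax(sc))-100)/10,max(sc))
E
```

```text
{'t': 23.275, 'tool_pos': [0.592, -0.0168, 0.19], 'tool_rot': [2.222, 2.2206, -0.0011], 'contact_force': [-0.2919, -0.3897, 0.7125], 'opening': 0.0002, 'grip_force': 0.0}
w10 0.05 [121, 112, 124, 129, 119, 86, 106, 122, 126, 126, 124, 125, 123, 58, 104, 107, 102, 88, 140, 144, 140, 136, 140, 140]
w10 0.065 [108, 121, 128, 122, 118, 123, 126, 125, 121, 126, 126, 125, 123, 126, 107, 106, 88, 97, 106, 92, 174, 172, 213, 216]
w2 0.05 [161, 142, 192, 198, 159, 97, 116, 165, 159, 162, 181, 107, 182, 88, 83, 201, 211, 186, 177, 178, 180, 178, 176, 172]
w2 0.065 [152, 173, 180, 145, 187, 188, 191, 187, 186, 186, 115, 153, 200, 204, 207, 200, 136, 177, 183, 144, 198, 198, 198, 194]
shift 0.1mm (-0.014450932442116482, -0.04258205164478568)
dial rot deg cw -0.6 0.7904341220855713
ptr rot deg cw -2.4 0.8378313779830933
```

Handle open. One more comparison from the same viewpoint as before, to confirm the dial.

Call:
{"name": "play_rows", "arguments": {
  "series": [
    [1,[0.47,-0.13,0],[0,0,0]],
    [1,[0.47,-0.13,0.14],[0,0,0]],
    [1,[0,0,0.14],[0,0,0]],
    [1,[0,0,0],[0,0,0]],
    [1,[0,0,0],[0,0,0]]
  ]
}}

```text
t: 23.9
tool_pos: [0.5793, 0.03, 0.1764]
tool_rot: [2.223, 2.22, -0.0]
contact_force: [0.2, 0.0, 0.6]
opening: 0.0856
grip_force: 0.0
```

```bash
python3 - <<'E'
from h import *
snap('wrist','w11');st()
n=520;xs=(np.arange(n)-n/2)/1e4;G={}
for nm in('w5','w6','w11'):
    d=dict(np.load(f'pics/{nm}.npz'))
    m=np.array([[pix(d,[.5795+x,.0793-y,.153]) for x in xs] for y in xs],np.float32)
    G[nm]=cv2.GaussianBlur(cv2.cvtColor(cv2.remap(d['color'],m,None,cv2.INTER_CUBIC),cv2.COLOR_BGR2GRAY),(0,0),2)
def cmp(x,y):
    a,b=G[x],G[y]
    X0=a[40:500,40:480];r=cv2.matchTemplate(b,X0,cv2.TM_CCOEFF_NORMED);_,v,_,l=cv2.minMaxLoc(r);s=(l[0]-40,l[1]-40);print(x,y,'shift',s,v)
    pol=lambda g,c:cv2.warpPolar(g,(240,3600),c,240,cv2.WARP_POLAR_LINEAR).astype(np.float32)
    A,B=pol(a,(260,268.5)),pol(b,(260+s[0],268.5+s[1]))
    for nm,lo,hi in(('dial',165,200),('ptr',25,140)):
        p,q=A[:,lo:hi]-A[:,lo:hi].mean(),B[:,lo:hi]-B[:,lo:hi].mean()
        sc=[float((np.roll(p,k,0)*q).sum()/np.linalg.norm(p)/np.linalg.norm(q)) for k in range(-100,101)]
        print(nm,'rot deg cw',(int(np.argmax(sc))-100)/10,max(sc))
cmp('w5','w6');cmp('w6','w11')
E
```

```text
{'t': 23.95, 'tool_pos': [0.5794, 0.0301, 0.1766], 'tool_rot': [2.2223, 2.2198, 0.0003], 'contact_force': [0.1659, 1.0431, 0.0458], 'opening': 0.0854, 'grip_force': 0.0}
w5 w6 shift (1, -1) 0.9701073169708252
dial rot deg cw 2.2 0.9746167063713074
ptr rot deg cw -0.4 0.9902368187904358
w6 w11 shift (-2, 0) 0.986750602722168
dial rot deg cw -0.6 0.9859306216239929
ptr rot deg cw 0.0 0.9755455255508423
```

```bash
python3 -c "
from station import ctrl
print(ctrl.finish_job())"
```

```text
the job is handed in; nothing more can be done
None
```

The job is handed in (no verdict was returned): the clamp locked on tooth 2, the ice-point mark was turned to within about 1° of the pointer, and the clamp was released to fully open with the thermometer still standing in its hole; its moving ring stuck part-open under the fingertip and I drew it out the rest of the way.

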